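Send a thrust washer through the turnover chute

TASK

Take the thrust washer - the disc with the small bore and the grooved face - out of the rack and drop it down through the twisted rod chute, grooved side uppermost as it goes in at the leaning mouth and without forcing it against the rods, so that it comes to rest turned over behind the shut outlet door. Then press the sprung hook down so that the door springs open and the washer slides out to lie flat in the tray, grooved face down. Leave the other two discs in the rack and do not disturb the coupling hub, the bearing and the yoke standing round about.

Things in the scene. Friction and masses are not known exactly. Their poses are not given: they have to be found in the camera images.
- washer: Steel thrust washer, 40 mm across, 8 mm thick, bore 16 mm, about 65 g. Six dark radial grooves on one face, the other plain. Origin at its centre; z is its axis, pointing out of the grooved face. Starts on edge in a rack slot, grooved face towards the rack's +x, with about 1 mm of play each way.
- spacer_ring: Plain steel spacer ring, 40 mm across, 8 mm thick, bore 29 mm, no grooves; stands on edge in another slot of the rack and stays there. Origin at its centre, z along its axis.
- blank_disc: Solid plain steel disc, 40 mm across, 8 mm thick, no bore; stands on edge in another slot of the rack and stays there. Origin at its centre, z along its axis.
- rack: Fixed black block 150 x 64 mm, 24 mm high, origin at the centre of its underside. Slots at x = -45, 0 and +45 mm in its frame, each 10 mm wide (along x), 43 mm long (along y), 14 mm deep: a disc in one shows its upper 26 mm, its centre 30 mm above the table.
- chute: Turnover chute, fixed. Origin on the table under the mouth; x downstream, z up. Base plate x = -10 to 235 mm, 130 mm wide, 12 mm thick. A cage of six slippery 5 mm steel rods leads from the mouth (x 0, z 299 mm) down to its foot (x 135, z 106 mm), making half a turn, then down a ramp to the outlet door (x 229 mm). Uprights at x 27 to 71 mm, y 39 to 47 mm either side, up to z 250 mm.
- mouth (a point): Mark on the chute's frame: nominal centre of the mouth. Its z axis points up and back out along the cage, 35 deg from vertical; y runs along the slot's width; x square to the slot, up and downstream. The slot is 43 mm wide along y; along x 15 mm clear at its end, 2 mm past the mark, and 11.5 mm at a neck 6 mm inside. The cage is clamped by eye, 32 to 38 deg: the real mouth is up to 12 mm off along x.
- lead_in (a point): Nominal end of the lead-in, axes as mouth. The slot's two lower rods (at y = -15 and +15 mm, 25 mm clear between them) stand out 16 mm past the mouth mark, to lay a disc on and slide it in. This point lies level with their upper side, which is really up to 12 mm higher or lower (along x), so it has to be felt for, lightly: a push of over 20 N there bends the rods.
- outlet (a point): Where a disc's centre comes to rest behind the shut door, on the 32 deg ramp, 45 mm above the table; axes as chute. A disc let go on the lead-in gets there by itself in about half a second, the other way up.
- tray (a point): Middle of the flat floor of the open tray beyond the door, 4 mm above the table; axes as chute. Flat 84 mm long (42 mm either way along x), 80 mm wide, walls 24 mm high. A washer lying flat here has its centre 4 mm above this point.
- hook_pad (a point): Middle of the top of the sprung hook's level 24 x 24 mm press pad, 106 mm above the table. Cheek plates 49 mm apart (along the chute's y) rise 16 mm higher on either side; pivot pin 40 mm upstream. Pressed straight down, it gives from about 3 N, lets the door go after about 5 mm at about 7 N, stops hard after 7.5 mm at about 10 N, and springs back.
- keeper (a point): Middle of the door's keeper bar (4 mm thick, 48 mm wide along the door, 12 mm high), 22 mm downstream of the hook pad; the hook's arm runs under it and the hook's nose stands up in front of it.
- door (a joint): Opening of the outlet door, rad: about 0.03 while the hook holds it, 1.75 fully open. Aluminium plate 66 mm wide, 52 mm high, on a vertical pin at y = +33 mm in the chute's frame; a spring swings it open downstream once the hook lets go.
- hub: Aluminium coupling hub, 52 mm across, 45 mm high, standing beyond the rack; origin at the centre of its underside. A bystander.
- bearing: Ball bearing 42 mm across, 12 mm high, lying nearer the robot than the chute; origin at the centre of its underside. A bystander.
- yoke: Steel fork of a universal joint, 50 x 40 mm, 44 mm high, standing beyond the chute; origin at the centre of its underside. A bystander.

How it is judged:
By the outcome, as a careful person would: the job done as asked, in the order asked, and still so for the second after the job is handed in, with the robot touching nothing.
It also fails if it takes over 51 s, if anything falls off the work surface, if the arm or the gripper's body presses on something with over 40 N, if the wrist force passes 120 N, or if a joint passes its speed limit or range.

ROBOT

A 7-joint arm with a two-finger parallel gripper is mounted at the origin on the work surface. World frame = base frame: x ahead of the robot, y to its left, z up, the work surface at z = 0. Lengths are in m, angles in rad, forces in N, time in s.
With the tool pointing down it reaches from about 0.425 to 0.875 m from the base axis. Payload 4.7 kg.
Tool frame: the origin (TCP) lies at the very end of the fingers, on their centre line; the grasp point (between the pads) lies 19 mm behind it; x points along the fingers, y is the direction in which the jaws open and shut, and the axes are right-handed (so a half turn about x gives the same grasp; the last joint's range is limited). The gripper opens to 87 mm and grips with 3 to 60 N. Pads are 19 mm wide; open, the fingers measure 117 mm over their backs; the gripper's body (75 mm by 190 mm) begins 51 mm behind the grasp point.
Start: joints at [1.164, 0.321, -0.07, 1.45, 0.023, 1.371, -0.057], TCP at [0.266, -0.593, 0.223] pointing down, gripper open.
Joint ranges: [-2.86, 2.86], [-0.3, 2.09], [-1.38, 1.24], [0.06, 2.45], [-1.56, 4.7], [0.09, 2.05], [-2.69, 2.69]. Speed limits (rad/s): [2.57, 2.57, 3.14, 3.14, 3.14, 3.14, 3.14].

INTERFACE

Orientations are given as a rotation vector (axis times angle).
In Python, from bench import ctrl gives the robot as it stands.
- The arm moves only by the tool step_arm, never from a script. Its argument "increments" is one flat list of numbers, 6 for each row, row after row: the shift along the tool's x, y, z in cm, then the turn, a rotation vector about the tool's x, y, z in rad. In form: [tx, ty, tz, ax, ay, az, tx, ty, tz, ax, ay, az, ...]. A call has 1 to 12 rows; each row shifts and turns the commanded pose from where the row before left it, along the tool's axes as they then stand; what a row does not reach is not made up. A row lasts 1/8 s, in which the tool goes at most 62.5 mm and 10.7 degrees, less where a joint would pass 70% of its speed; a pose out of reach is approached as far as the arm can. A call with a gripper value outside its range is refused whole. "fingers" is the opening in per cent of the stroke, from 0 (shut) to 100 (fully open), set as the call begins (left out, the last holds). The fingers move at their own pace and stop on an object; "force" is the grip in N (left out, the last holds). Time passes only in rows, so rows that do not move let the fingers close. It gives the time, the measured TCP pose, the force and the opening at its end, in the units of the state.
- ctrl.get_state(): the state, without advancing time (a new reading comes with each control period).
- ctrl.get_image(name): name is "scene" or "top" or "wrist"; returns the picture (400x640x3 uint8, red, green, blue); there is no depth.
- ctrl.camera_params(name): a dict with "vertical_fov" (degrees; the focal length in pixels is half the picture's height over the tangent of half this angle, whatever the lens; pixels are square), "cx", "cy" (the principal point, pixels), "R" (3x3) and "t" (3): a world point X has camera coordinates R X + t. Camera axes: x right, y down, z forward; pixel columns grow to the right and rows downward; lengths in m; the calibration is good to about 2 mm. A picture is of the moment at which its call begins: read the wrist's pose just before it. camera_params takes no time and is no camera call; for the wrist camera it gives the pose at the moment of the call.
- ctrl.close_job(): hands the job in, once; it reports no verdict.
Trained networks look in the newest picture that a camera, given by its name, has taken for a name from the list of things; names that differ only in an ending like _2 or _b are one class to them, and where a whole thing is asked for, a point or a joint stands for the part that bears it (a point fixed in the world has none). Each returns a list of dicts, best first, with "score" (0 to 1); they miss things now and then, are a little off and sometimes report something else, mostly with a low value. They report only what shows in the picture. A call takes as long as a camera call.
- ctrl.search_frame(camera, name): "xyz" ([x, y, z] in m, in the coordinates of the camera as it stood for that picture, good to about 4 mm: the middle of the surface that is visible of it).
- ctrl.silhouettes(camera, name): "pixels" (400x640 bool, what is visible of it).
- ctrl.spot_point(camera, name): "xyz" ([x, y, z] in m, in the coordinates of the camera as it stood for that picture, good to about 4 mm: a listed point, or the origin of a listed thing).
The state is a dict: "time": time; "joint_positions": joint angles; "qd": joint speeds; "joint_torque": joint torques, N m; "position": TCP position; "tool_rot": TCP orientation; "ft_force": force on the tool from outside, world axes, zero at the start; "torque": the same for the moment, N m; "grip_width": opening from 0.0 (shut) to 1.0 (fully open).
Only numpy, scipy, OpenCV 4.12 (cv2) and the standard library are available. Lean on these libraries where they do the work, as an engineer would, in place of code of your own. Each camera call takes 0.05 s, during which the arm holds its last target.

## Working session

There is one attempt and no reset: what is moved stays moved. The work goes in short steps, Python scripts to look and compute and a tool call to move; the robot and the scene stay as the last step left them, time stands still between calls to the robot, and variables do not carry over. Pictures are saved under pics/ and viewed, and the job is handed in when it is done.

Besides the shell and the picture viewer there is one more tool, called after "Request:" by a JSON object that holds its "fn" and its "kwargs". step_arm: Moves the arm, as the interface text tells. Its arguments: {"type":"object","properties":{"increments":{"type":"array","items":{"type":"number"}},"fingers":{"type":"number"},"force":{"type":"number"}},"required":["increments"]}

```bash
ls; mkdir -p pics
python3 - <<'E'
from bench import ctrl
import cv2
print(ctrl.get_state())
for n in ["scene","top","wrist"]:
    im=ctrl.get_image(n); cv2.imwrite(f"pics/{n}0.png",im[:,:,::-1])
    p=ctrl.camera_params(n); print(n,p)
E
```

```text
pics
{'time': 0.0, 'joint_positions': array([ 1.16408576,  0.32182208, -0.07008722,  1.45169494,  0.02261237,
        1.37083142, -0.05691491]), 'qd': array([-0.000685  , -0.00188776,  0.00061696,  0.00049821, -0.00021215,
       -0.00015899,  0.00019363]), 'joint_torque': array([ 1.01428188e-03, -4.91284454e+01, -4.03661672e-01, -3.12524450e+01,
       -6.42792019e-02,  4.37740353e-02,  1.53005735e-04]), 'position': array([ 0.26524037, -0.59278849,  0.22145215]), 'tool_rot': array([ 1.9894679 ,  0.42694964, -1.99052785]), 'ft_force': array([-0.4621092 ,  0.27675585, -0.63671861]), 'torque': array([0.02196496, 0.00641745, 0.01395704]), 'grip_width': 0.99574800758766}
scene {'vertical_fov': 47.64227249845254, 'cx': 320.5601116369427, 'cy': 195.5750626904592, 'R': array([[-0.77045243,  0.63749682,  0.00092628],
       [ 0.47229658,  0.57177293, -0.67082908],
       [-0.42818103, -0.51640441, -0.74161141]]), 't': array([ 0.40854751, -0.19059649,  1.51033573])}
top {'vertical_fov': 47.89765523154466, 'cx': 322.7638868582519, 'cy': 194.32329050486823, 'R': array([[-2.45553899e-02, -9.99698462e-01, -1.32602780e-04],
       [-9.91356926e-01,  2.43675974e-02, -1.28909524e-01],
       [ 1.28873884e-01, -3.03396693e-03, -9.91656350e-01]]), 't': array([0.10614647, 0.5821193 , 1.17797719])}
wrist {'vertical_fov': 65.59431818658086, 'cx': 317.2030329913244, 'cy': 198.93749918518932, 'R': array([[ 0.41003154, -0.91207046, -0.00126988],
       [-0.88130237, -0.39655722,  0.25699902],
       [-0.2349048 , -0.10425856, -0.96641083]]), 't': array([-0.65023198, -0.03272274,  0.38967667])}
```

View pics/scene0.png

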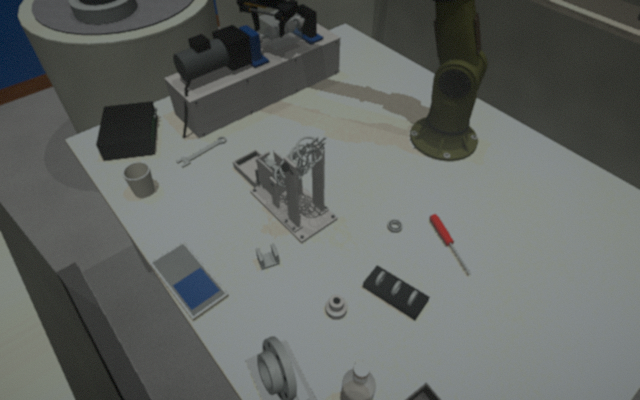

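View pics/top0.png

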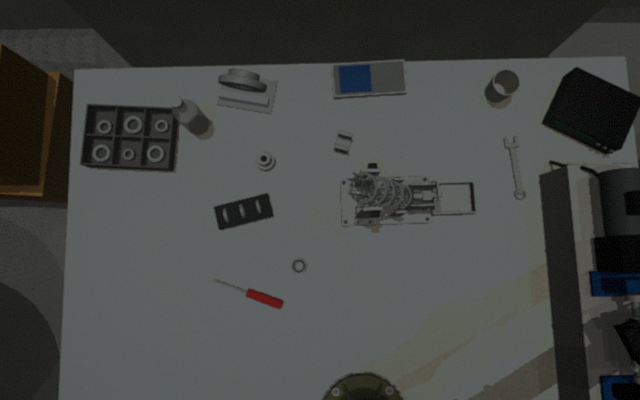

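View pics/wrist0.png

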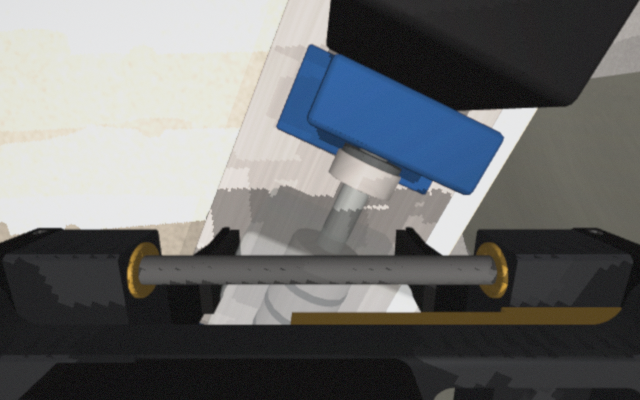

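The scene view shows the chute around (290,190), the rack at (395,290) and the hub, bearing and yoke. In the top view the rack is at (243,211), the chute runs from (345,200) to its tray at (457,198), the bearing is at (299,266), the hub at (266,160) and the yoke at (343,143). The wrist sees only machinery for now.

```bash
cat > h.py <<'E'
from bench import ctrl
import numpy as np, cv2
from scipy.spatial.transform import Rotation as Rot
np.set_printoptions(precision=4,suppress=True)
def P(n):
    p=ctrl.camera_params(n); f=200/np.tan(np.radians(p['vertical_fov']/2)); return p,f
def toworld(n,x,p=None):
    p=p or ctrl.camera_params(n); return p['R'].T@(np.array(x)-p['t'])
def proj(n,X,p=None):
    p=p or ctrl.camera_params(n); f=200/np.tan(np.radians(p['vertical_fov']/2))
    c=np.atleast_2d(X)@p['R'].T+p['t']; return np.c_[f*c[:,0]/c[:,2]+p['cx'],f*c[:,1]/c[:,2]+p['cy']]
def ray_z(n,uv,z,p=None):
    p=p or ctrl.camera_params(n); f=200/np.tan(np.radians(p['vertical_fov']/2))
    d=p['R'].T@np.array([(uv[0]-p['cx'])/f,(uv[1]-p['cy'])/f,1]); o=-p['R'].T@p['t']
    return o+d*(z-o[2])/d[2]
E
python3 - <<'E'
from h import *
for n in ["scene","top"]:
  for k in ["washer","spacer_ring","blank_disc","rack","chute","mouth","lead_in","outlet","tray","hook_pad","keeper","hub","bearing","yoke"]:
    r=ctrl.spot_point(n,k)
    print(n,k,[(round(q['score'],2),toworld(n,q['xyz'])) for q in r[:3]])
print(ctrl.get_state()['time'])
E
```

```text
scene washer [(0.47, array([0.5562, 0.2644, 0.0281]))]
scene spacer_ring [(0.48, array([0.5499, 0.3064, 0.033 ]))]
scene blank_disc [(0.44, array([0.5396, 0.3512, 0.03  ]))]
scene rack [(0.83, array([0.5448, 0.3059, 0.0016]))]
scene chute [(0.93, array([0.5652, 0.0305, 0.0022]))]
scene mouth [(0.55, array([ 0.5689, -0.1845,  0.0428]))]
scene lead_in []
scene outlet [(0.97, array([ 0.5668, -0.1831,  0.0446]))]
scene tray [(0.71, array([ 0.5707, -0.2776,  0.0096]))]
scene hook_pad [(0.49, array([ 0.5704, -0.1785,  0.107 ]))]
scene keeper [(0.49, array([ 0.5704, -0.2027,  0.1162]))]
scene hub [(0.61, array([ 0.6866,  0.2482, -0.0025]))]
scene bearing [(0.32, array([ 0.5692, -0.2778,  0.0079])), (0.2, array([ 0.6874,  0.248 , -0.002 ]))]
scene yoke [(0.82, array([ 0.7285,  0.0271, -0.0005]))]
top washer [(0.55, array([0.559 , 0.2689, 0.0318]))]
top spacer_ring [(0.41, array([0.5452, 0.3087, 0.0307]))]
top blank_disc [(0.45, array([0.5377, 0.3538, 0.0294]))]
top rack [(0.77, array([ 0.5457,  0.3111, -0.0022]))]
top chute []
top mouth []
top lead_in [(0.16, array([ 0.3931,  0.162 , -0.0005]))]
top outlet [(0.75, array([ 0.5639, -0.1741,  0.0435]))]
top tray [(0.69, array([ 0.5693, -0.2728,  0.0038]))]
top hook_pad [(0.74, array([ 0.57  , -0.1691,  0.1054]))]
top keeper [(0.64, array([ 0.569 , -0.1994,  0.1111]))]
top hub [(0.6, array([ 0.6864,  0.249 , -0.0009])), (0.25, array([ 0.5656, -0.1737,  0.0449]))]
top bearing [(0.63, array([0.3933, 0.159 , 0.0008])), (0.49, array([0.5452, 0.3129, 0.029 ]))]
top yoke [(0.66, array([0.7293, 0.0341, 0.002 ])), (0.43, array([ 0.5613,  0.0309, -0.0014]))]
1.55
```

Run:
```python
import cv2
im=cv2.imread("pics/scene0.png"); cv2.imwrite("pics/s0c.png",cv2.resize(im[120:330,220:450],None,fx=3,fy=2.8,interpolation=cv2.INTER_CUBIC)*1)
im=cv2.imread("pics/top0.png"); cv2.imwrite("pics/t0c.png",cv2.resize(im[140:280,200:490],None,fx=2.7,fy=2.7,interpolation=cv2.INTER_CUBIC))
```

```text
(no output)
```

View pics/s0c.png

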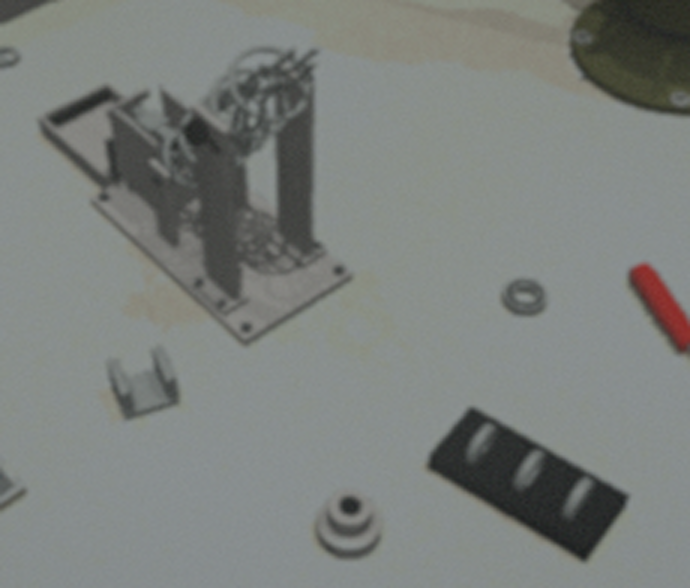

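View pics/t0c.png

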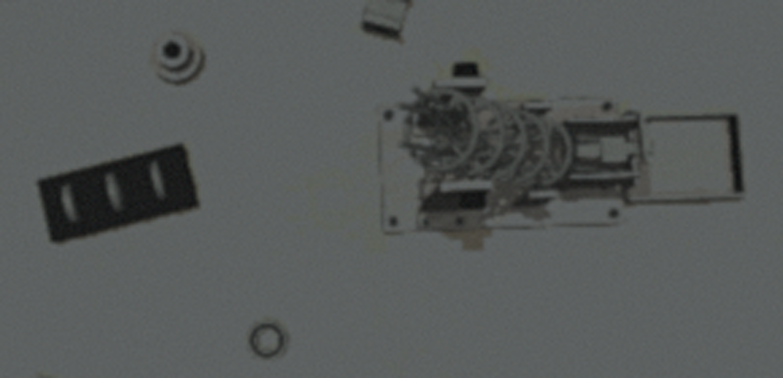

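Run:
```python
from h import *
s=ctrl.get_state()
R=Rot.from_rotvec(s['tool_rot']).as_matrix(); print(R)
for n in ["scene","top","wrist"]:
    p=ctrl.camera_params(n); c=-p['R'].T@p['t']; print(n,c)
    if n=="wrist":
        print("cam in tool",R.T@(c-s['position'])); print("cam axes in tool (rows x,y,z)\n",p['R']@R)
# nominal projections
import cv2
```

```text
[[-0.      0.4085 -0.9128]
 [-0.0002 -0.9128 -0.4085]
 [-1.      0.0001  0.0001]]
scene [1.0515 0.6285 0.9918]
top [0.4279 0.0955 1.2432]
wrist [ 0.3294 -0.5656  0.385 ]
cam in tool [-0.1625  0.0008 -0.0697]
cam axes in tool (rows x,y,z)
 [[-0.0001  1.     -0.0017]
 [-0.2569  0.0016  0.9664]
 [ 0.9664  0.0006  0.2569]]
```

Request:
{"fn": "step_arm", "kwargs": {"increments": [-5,0,0,0,0,0,-5,0,0,0,0,0,-2.5,-4,-3.5,0,0,0,-2.5,-4,-3.5,0,0,0,-2.5,-4,-3.5,0,0,0,-2.5,-4,-3.5,0,0,0,0,-4.5,-3.9,0,0,0,0,-4.5,-3.9,0,0,0,0,-4.5,-3.9,0,0,0,0,-4.5,-3.9,0,0,0,0,-4.5,-3.9,0,0,0,0,-4.5,-3.9,0,0,0], "fingers": 38, "force": 20}}

```text
time: 3.05
position: [0.4314, -0.046, 0.4228]
tool_rot: [1.99, 0.423, -1.988]
ft_force: [1.3, -0.4, -1.2]
grip_width: 0.384
```

Request:
{"fn": "step_arm", "kwargs": {"increments": [0,-4.3,-4,0.06,0,0,0,-4.6,-3.8,0.07,0,0,0,-4.8,-3.5,0.07,0,0,0,0,0,0,0,0]}}

```text
time: 3.55
position: [0.4887, 0.1254, 0.4224]
tool_rot: [2.1, 0.246, -2.101]
ft_force: [-0.1, -0.9, -0.1]
grip_width: 0.378
```

Run:
```python
from h import *
s=ctrl.get_state(); print(s['time'],s['position'],Rot.from_rotvec(s['tool_rot']).as_matrix(),s['joint_positions'])
p=ctrl.camera_params("wrist")
im=ctrl.get_image("wrist"); cv2.imwrite("pics/w1.png",im[:,:,::-1])
import pickle; pickle.dump((p,s),open("pics/w1.pkl","wb"))
for k in ["mouth","lead_in","chute","rack","washer","spacer_ring","hook_pad"]:
    r=ctrl.spot_point("wrist",k)
    print(k,[(round(q['score'],2),toworld("wrist",q['xyz'],p)) for q in r[:2]])
```

```text
3.55 [0.4887 0.1254 0.4224] [[-0.0007  0.2284 -0.9736]
 [ 0.0031 -0.9736 -0.2284]
 [-1.     -0.0032 -0.    ]] [ 0.574   0.0267 -0.8865  1.4089  0.0177  1.7155 -1.6502]
mouth [(0.51, array([0.6872, 0.2508, 0.0016]))]
lead_in []
chute [(0.69, array([0.5681, 0.0327, 0.0016]))]
rack [(0.62, array([0.549 , 0.3087, 0.0005])), (0.47, array([0.5702, 0.029 , 0.0024]))]
washer [(0.5, array([0.5608, 0.2681, 0.0256]))]
spacer_ring [(0.48, array([0.5318, 0.3501, 0.0364])), (0.47, array([0.6863, 0.2496, 0.0024]))]
hook_pad [(0.73, array([ 0.5693, -0.1714,  0.1036]))]
```

View pics/w1.png

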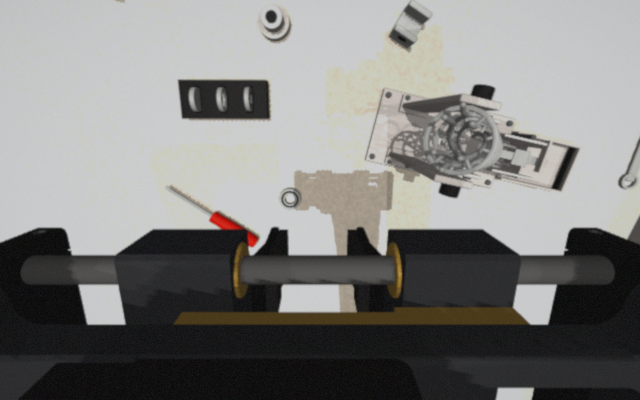

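Run:
```python
from h import *
im=cv2.imread("pics/w1.png")
c=im[75:210,355:590]; cv2.imwrite("pics/w1c.png",cv2.resize(c,None,fx=3.4,fy=3.4,interpolation=cv2.INTER_CUBIC))
c=im[70:130,170:280]; cv2.imwrite("pics/w1r.png",cv2.resize(c,None,fx=7,fy=7,interpolation=cv2.INTER_CUBIC))
```

```text
(no output)
```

View pics/w1c.png

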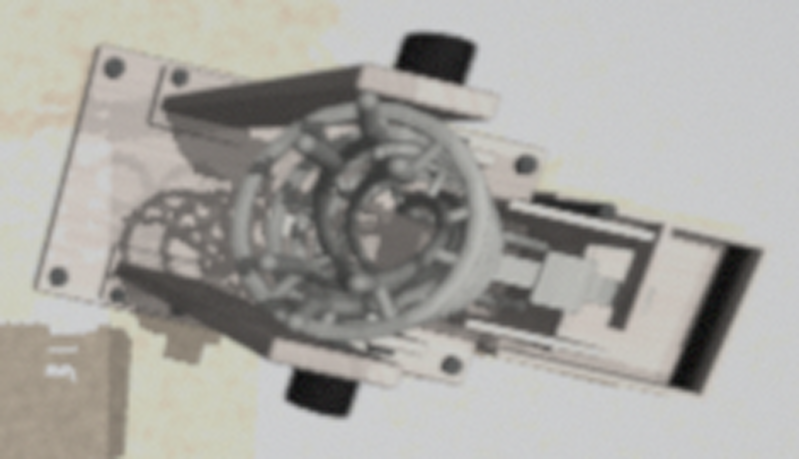

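View pics/w1r.png

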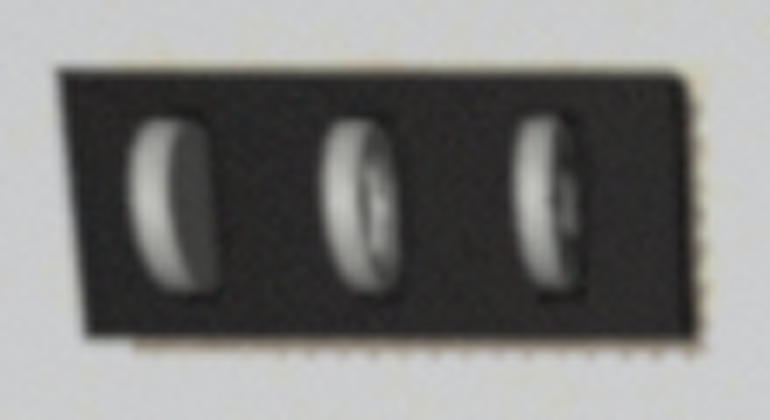

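Run:
```python
from h import *
import pickle
p,s=pickle.load(open("pics/w1.pkl","rb"))
for uv in [(383.8,88.2),(365.9,160.3),(516.2,119.1),(491.2,186.8)]:
    print(ray_z("wrist",uv,0.012,p))
im=cv2.imread("pics/w1.png")
c=im[90:190,405:515]; cv2.imwrite("pics/w1m.png",cv2.resize(c,None,fx=7,fy=6,interpolation=cv2.INTER_CUBIC))
```

```text
[0.6297 0.0397 0.012 ]
[0.5012 0.0361 0.012 ]
[ 0.6339 -0.2049  0.012 ]
[ 0.5073 -0.2073  0.012 ]
```

View pics/w1m.png

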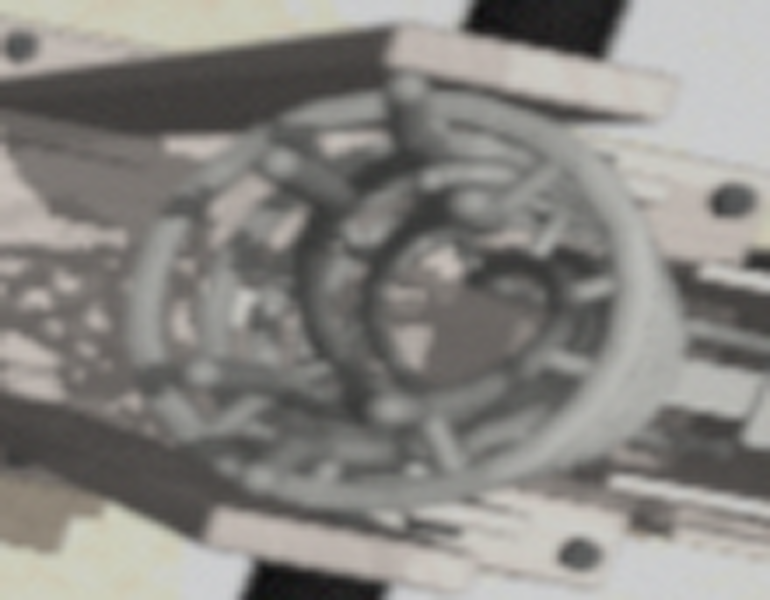

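```bash
cat >> h.py <<'E'
CX=np.array([0.0225,-0.9997,0]);CY=np.array([0.9997,0.0225,0]);CZ=np.array([0,0,1.]);CO=np.array([0.5655,0.0284,0])
def ch(x,y,z): return CO+CX*x+CY*y+CZ*z
def mouth(a):  # a rad ; returns origin, xm, ym, zm
    zm=-np.sin(a)*CX+np.cos(a)*CZ; xm=np.cos(a)*CX+np.sin(a)*CZ
    return ch(0.135,0,0.106)+0.2355*zm,xm,CY,zm
E
python3 - <<'E'
from h import *
import pickle
from scipy.optimize import least_squares
p,s=pickle.load(open("pics/w1.pkl","rb"))
obs=np.array([(445.7,117.2),(434.3,152.2),(463.3,105.3),(442.1,169.7),(472.9,124.5),(460,157.5)])
def pts(q):
    a,xl,xu,yl,ys,yu,dx,dy=q
    o,xm,ym,zm=mouth(a)
    P=[o+xl*xm+sg*yl*ym+.016*zm for sg in (1,-1)]+[o+sg*ys*ym+.002*zm for sg in (1,-1)]+[o+xu*xm+sg*yu*ym+.002*zm for sg in (1,-1)]
    return np.array(P)+[dx,dy,0]
pri=np.array([np.radians(35),-.010,.010,.015,.024,.015,0,0]); sg=np.array([.06,.002,.002,.0003,.003,.0015,.0015,.0015])
f=lambda q: np.r_[(proj("wrist",pts(q),p)-obs).ravel()/1.0,(q-pri)/sg]
r=least_squares(f,pri,x_scale=sg); print(np.degrees(r.x[0]),r.x[1:]*1e3); print((proj("wrist",pts(r.x),p)-obs))
print(mouth(r.x[0]),mouth(np.radians(35))[0]); J=r.jac; print(np.sqrt(np.diag(np.linalg.inv(J.T@J))))
E
```

```text
32.329586029875784 [-8.645  11.3271 15.0208 28.3926 14.6585  0.5261  0.0099]
[[-0.4909  0.2505]
 [ 0.113   0.2565]
 [-0.0393  0.0659]
 [ 0.6398 -0.1633]
 [-0.9629 -0.4672]
 [ 0.7625  0.2323]]
(array([0.5657, 0.0193, 0.305 ]), array([ 0.019 , -0.8447,  0.5348]), array([0.9997, 0.0225, 0.    ]), array([-0.012 ,  0.5346,  0.845 ])) [0.5655 0.0285 0.2989]
[0.0062 0.0008 0.0007 0.0003 0.0006 0.0005 0.0003 0.0015]
```

Request:
{"fn": "step_arm", "kwargs": {"increments": [5.5,-0.7,-0.4,0,0,0,5.5,-0.7,-0.4,0,0,0,5.5,-0.7,-0.4,0,0,0,5.5,-0.6,-0.4,0,0,0,5,-0.5,-0.3,0,0,0,0,0,0,0,0,0]}}

```text
time: 4.7
position: [0.498, 0.1542, 0.1495]
tool_rot: [2.096, 0.233, -2.112]
ft_force: [0.0, -0.8, 0.2]
grip_width: 0.378
```

Run:
```python
from h import *
s=ctrl.get_state(); print(s['time'],s['position'],Rot.from_rotvec(s['tool_rot']).as_matrix(),s['joint_positions'])
p=ctrl.camera_params("wrist")
im=ctrl.get_image("wrist"); cv2.imwrite("pics/w2.png",im[:,:,::-1])
import pickle; pickle.dump((p,s),open("pics/w2.pkl","wb"))
for k in ["rack","washer","spacer_ring","blank_disc"]:
    r=ctrl.spot_point("wrist",k)
    print(k,[(round(q['score'],2),toworld("wrist",q['xyz'],p)) for q in r[:2]])
c=im[:,:,::-1]
x,y=proj("wrist",[[0.558,0.267,0.04]],p)[0].astype(int); print(x,y)
x0=max(0,x-90);y0=max(0,y-70); cc=c[y0:y0+140,x0:x0+180]; print(x0,y0)
cv2.imwrite("pics/w2c.png",cv2.resize(cc,None,fx=4.3,fy=4.2,interpolation=cv2.INTER_CUBIC))
```

```text
4.7 [0.498  0.1542 0.1495] [[-0.0075  0.2193 -0.9756]
 [-0.001  -0.9757 -0.2193]
 [-1.     -0.0007  0.0075]] [ 0.4848  0.1957 -0.9133  1.8314  0.1635  1.2015 -1.8294]
rack [(0.6, array([0.5492, 0.3085, 0.0031]))]
washer [(0.78, array([0.5635, 0.2655, 0.0276]))]
spacer_ring [(0.68, array([0.5515, 0.3111, 0.0334]))]
blank_disc [(0.69, array([0.5349, 0.3502, 0.0352]))]
199 98
109 28
```

View pics/w2.png

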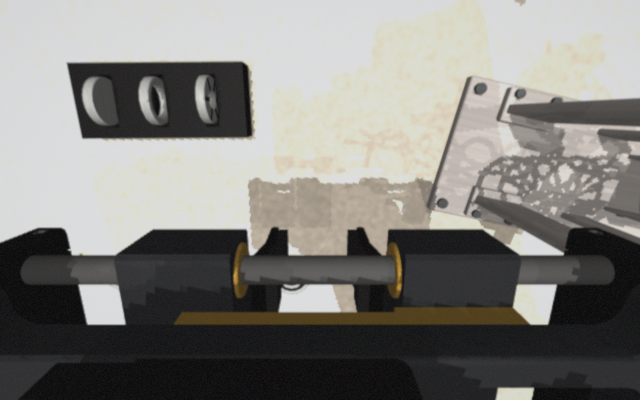

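View pics/w2c.png

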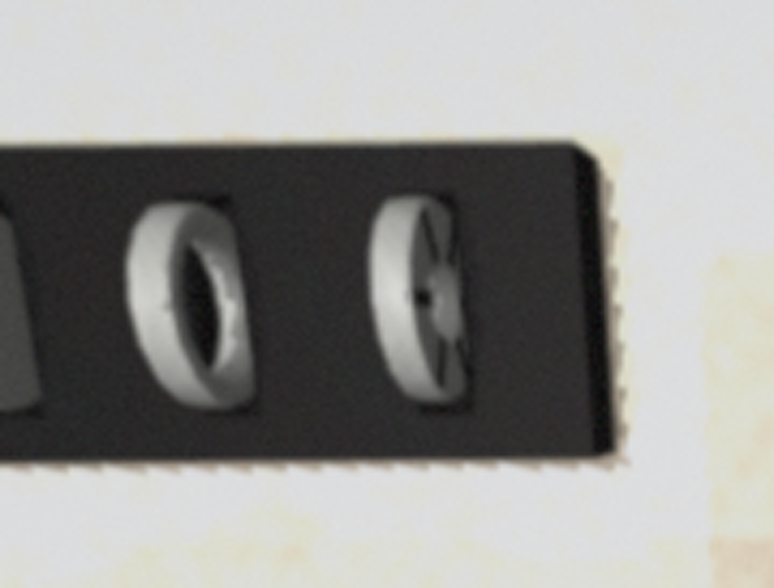

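Run:
```python
from h import *
import pickle
p,s=pickle.load(open("pics/w2.pkl","rb"))
C=np.array([ray_z("wrist",uv,0.024,p) for uv in [(242.7,62.5),(246.7,137),(68,64),(83,137)]]); print(C, C.mean(0))
# long edges
for a,b in ((2,0),(3,1)): d=C[b]-C[a]; print(np.linalg.norm(d),np.degrees(np.arctan2(d[1],d[0])))
for uv in [(195,99),(204.8,99)]: print(ray_z("wrist",uv,0.05,p))
w=C.mean(0)
```

```text
[[0.5948 0.2406 0.024 ]
 [0.5336 0.2271 0.024 ]
 [0.5606 0.3867 0.024 ]
 [0.5006 0.3725 0.024 ]] [0.5474 0.3067 0.024 ]
0.15003178522219768 -76.79212944325185
0.1490913645081873 -77.24022958347844
[0.5571 0.2671 0.05  ]
[0.5588 0.2595 0.05  ]
```

Request:
{"fn": "step_arm", "kwargs": {"increments": [1.5,-3.1,-2.7,0,0.008,0,1.5,-3.1,-2.7,-0.005,0,0,1.9,-3.1,-2.8,0,0,0,0,0,0,0,0,0]}}

```text
time: 5.45
position: [0.5605, 0.2674, 0.1038]
tool_rot: [2.109, 0.246, -2.094]
ft_force: [-0.1, 0.6, -1.0]
grip_width: 0.38
```

Run:
```python
from h import *
s=ctrl.get_state(); R=Rot.from_rotvec(s['tool_rot']).as_matrix();print(s['time'],s['position'],R,s['joint_positions'],s['ft_force'])
p=ctrl.camera_params("wrist")
im=ctrl.get_image("wrist"); cv2.imwrite("pics/w3.png",im[:,:,::-1])
print("to go cm",R.T@(np.array([.5575,.2630,.030])-s['position'])*100)
```

```text
5.45 [0.5605 0.2674 0.1038] [[ 0.0065  0.2269 -0.9739]
 [ 0.0045 -0.9739 -0.2268]
 [-1.     -0.0029 -0.0074]] [ 0.1955  0.4792 -0.8723  1.6517  0.3908  1.1869 -2.1095] [-0.1303  0.5888 -1.0437]
to go cm [7.3724 0.3776 0.4468]
```

View pics/w3.png

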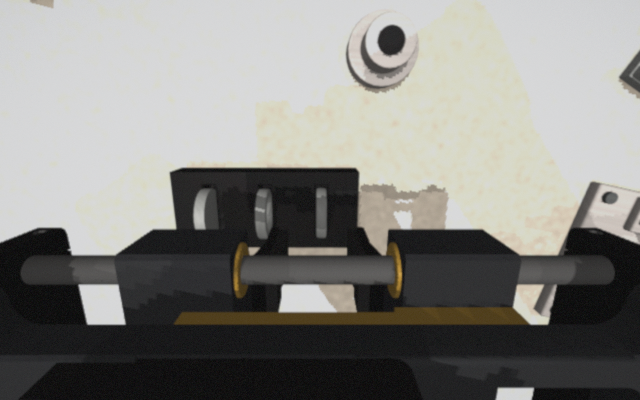

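Request:
{"fn": "step_arm", "kwargs": {"increments": [3,0.38,0.45,0,-0.006,0,3,0,0,0,0,0,1.35,0,0,0,0,0,0,0,0,0,0,0]}}

```text
time: 6.0
position: [0.5576, 0.2585, 0.0309]
tool_rot: [2.105, 0.236, -2.1]
ft_force: [0.5, 0.4, 0.1]
grip_width: 0.382
```

Request:
{"fn": "step_arm", "kwargs": {"increments": [0,0,0,0,0,0,0,0,0,0,0,0,0,0,0,0,0,0], "fingers": 0, "force": 25}}

```text
time: 6.38
position: [0.5577, 0.2606, 0.0314]
tool_rot: [2.106, 0.24, -2.099]
ft_force: [-2.1, 4.3, 4.2]
grip_width: 0.125
```

Run:
```python
from h import *
s=ctrl.get_state(); R=Rot.from_rotvec(s['tool_rot']).as_matrix();print(s['time'],s['position'],R,s['joint_positions'],s['ft_force'],s['grip_width']*87)
```

```text
6.375 [0.5577 0.2606 0.0314] [[ 0.0032  0.2238 -0.9746]
 [ 0.0021 -0.9746 -0.2238]
 [-1.     -0.0013 -0.0036]] [ 0.1712  0.5498 -0.8282  1.7198  0.454   1.071  -2.1506] [-2.1443  4.2594  4.1931] 10.837490806118508
```

Request:
{"fn": "step_arm", "kwargs": {"increments": [0,-0.2,0,0,0,0,0,0,0,0,0,0]}}

```text
time: 6.62
position: [0.5569, 0.263, 0.0312]
tool_rot: [2.105, 0.241, -2.099]
ft_force: [-1.0, 2.7, 4.1]
grip_width: 0.087
```

Request:
{"fn": "step_arm", "kwargs": {"increments": [-2,0,0,0,0,0,-4,0,0,0,0,0,-5,0,0,0,0,0,-5,0,0,0,0,0]}}

```text
time: 7.12
position: [0.5566, 0.2598, 0.1923]
tool_rot: [2.103, 0.235, -2.1]
ft_force: [0.9, 0.3, -0.3]
grip_width: 0.088
```

```bash
cat >> h.py <<'E'
def mR(a):
    o,xm,ym,zm=mouth(a); return np.c_[-zm,xm,-ym]
def plan(pos,R1,n,s=None,p0=None,R0=None):
    if s is not None: p0=s['position'];R0=Rot.from_rotvec(s['tool_rot']).as_matrix()
    rv=Rot.from_matrix(R0.T@R1).as_rotvec(); step=rv/n
    R=R0.copy();out=[]
    for i in range(n):
        d=(pos-p0)/n   # straight line in world
        out.append(np.r_[R.T@d*100,step]); R=R@Rot.from_rotvec(step).as_matrix()
    print(np.round(np.array(out),3)); return R
E
python3 - <<'E'
from h import *
s=ctrl.get_state(); R=Rot.from_rotvec(s['tool_rot']).as_matrix();print(s['time'],s['position'],R,s['joint_positions'],s['ft_force'],s['grip_width']*87)
im=ctrl.get_image("wrist"); cv2.imwrite("pics/w4.png",im[:,:,::-1])
a=np.radians(32.5); o,xm,ym,zm=mouth(a); T=o+.055*zm+.012*xm; print(T)
plan(T,mR(a),6,s)
E
```

```text
7.125 [0.5566 0.2598 0.1923] [[ 0.0019  0.2229 -0.9748]
 [-0.002  -0.9748 -0.2229]
 [-1.      0.0024 -0.0014]] [ 0.2371  0.3954 -0.9132  1.5629  0.3212  1.3406 -2.0586] [ 0.884   0.3157 -0.3013] 7.6880415706132395
[0.5653 0.0394 0.3575]
[[-2.745  3.62   0.674  0.033 -0.01   0.094]
 [-2.387  3.882  0.577  0.033 -0.01   0.094]
 [-2.007  4.105  0.467  0.033 -0.01   0.094]
 [-1.608  4.288  0.348  0.033 -0.01   0.094]
 [-1.196  4.429  0.219  0.033 -0.01   0.094]
 [-0.774  4.527  0.082  0.033 -0.01   0.094]]
```

View pics/w4.png

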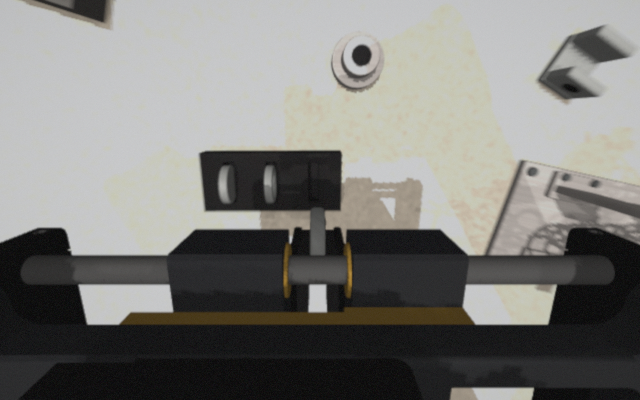

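Request:
{"fn": "step_arm", "kwargs": {"increments": [-2.75,3.6,0.67,0.033,-0.01,0.094,-2.4,3.9,0.58,0.033,-0.01,0.094,-2,4.1,0.47,0.033,-0.01,0.094,-1.6,4.3,0.35,0.033,-0.01,0.094]}}

```text
time: 7.68
position: [0.5622, 0.112, 0.3021]
tool_rot: [1.981, -0.295, -1.971]
ft_force: [0.3, 0.1, -1.5]
grip_width: 0.091
```

Run:
```python
from h import *
s=ctrl.get_state(); R=Rot.from_rotvec(s['tool_rot']).as_matrix();print(s['time'],s['position'],R,s['joint_positions'],s['qd'])
a=np.radians(32.5); o,xm,ym,zm=mouth(a); T=o+.055*zm+.012*xm; print(T)
plan(T,mR(a),3,s)
```

```text
7.675 [0.5622 0.112  0.3021] [[ 0.0213  0.0849 -0.9962]
 [-0.3724 -0.924  -0.0867]
 [-0.9278  0.3728  0.0119]] [ 0.1877  0.3038 -0.8161  1.4582  0.5424  1.6818 -2.106 ] [-0.0929 -0.101   0.1984 -0.1928  0.5173  0.6206 -0.0178]
[0.5653 0.0394 0.3575]
[[-0.808  2.933  0.13   0.021 -0.006  0.062]
 [-0.625  2.979  0.073  0.021 -0.006  0.062]
 [-0.44   3.013  0.014  0.021 -0.006  0.062]]
```

Request:
{"fn": "step_arm", "kwargs": {"increments": [-0.8,2.9,0.13,0.021,-0.006,0.062,-0.62,3,0.07,0.021,-0.006,0.062,-0.45,3,0,0.021,-0.006,0.062,0,0,0,0,0,0]}}

```text
time: 8.18
position: [0.5659, 0.0404, 0.3562]
tool_rot: [1.901, -0.528, -1.886]
ft_force: [0.1, 0.2, -1.0]
grip_width: 0.092
```

Run:
```python
from h import *
import pickle
s=ctrl.get_state(); R=Rot.from_rotvec(s['tool_rot']).as_matrix();print(s['time'],s['position'],R,s['joint_positions'],s['qd'],s['ft_force'])
p=ctrl.camera_params("wrist");im=ctrl.get_image("wrist"); cv2.imwrite("pics/w5.png",im[:,:,::-1]); pickle.dump((p,s),open("pics/w5.pkl","wb"))
im=ctrl.get_image("scene"); cv2.imwrite("pics/s5.png",cv2.resize(im[110:240,220:360,::-1],None,fx=5,fy=4.5,interpolation=cv2.INTER_CUBIC))
a=np.radians(32.5); o,xm,ym,zm=mouth(a); d=s['position']-o; print("mouth frame mm",np.array([d@xm,d@ym,d@zm])*1e3, "tilt",np.degrees(np.arctan2(R[:,1]@CZ,R[:,1]@CX)), "yaw err",R[:,1]@CY, R[:,0]@CY)
```

```text
8.175 [0.5659 0.0404 0.3562] [[ 0.0132  0.0184 -0.9997]
 [-0.5349 -0.8446 -0.0226]
 [-0.8448  0.535  -0.0013]] [ 0.1694  0.2896 -0.768   1.4158  0.6845  1.8122 -2.0906] [-0.0074  0.0099 -0.0213  0.023  -0.0438 -0.0307 -0.0031] [ 0.1415  0.2173 -1.0021]
mouth frame mm [10.4807  0.656  54.4439] tilt 32.34706746266399 yaw err -0.0005680390105058614 0.0011688640042180874
```

View pics/w5.png

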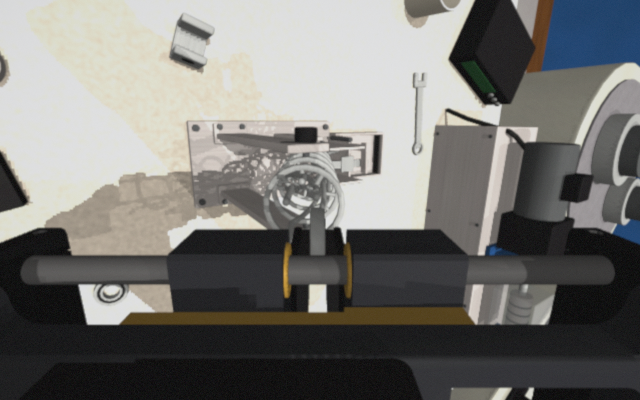

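View pics/s5.png

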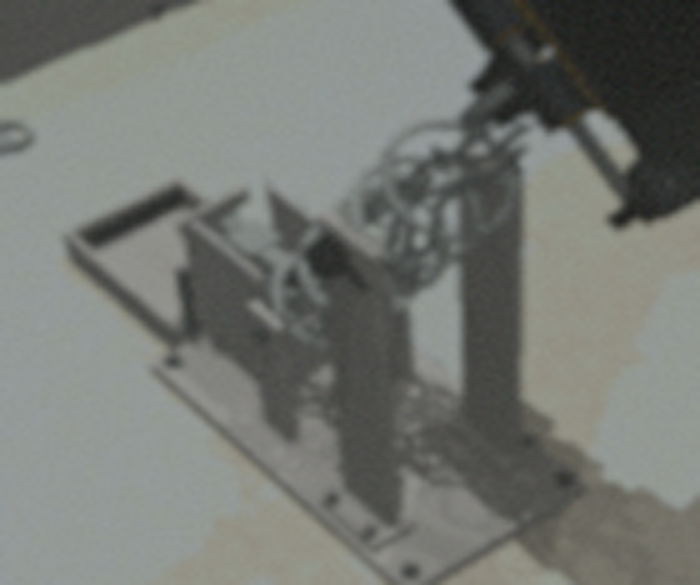

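Run:
```python
from h import *
import pickle
im=cv2.imread("pics/w5.png")
cv2.imwrite("pics/w5c.png",cv2.resize(im[140:240,250:370],None,fx=6.5,fy=6,interpolation=cv2.INTER_CUBIC))
p,s=pickle.load(open("pics/w5.pkl","rb"))
for ad in (32,32.5,35):
    o,xm,ym,zm=mouth(np.radians(ad))
    P=[o-.0085*xm+sg*.015*ym+.016*zm for sg in (1,-1)]+[o+sg*.028*ym+.002*zm for sg in (1,-1)]+[o+.0105*xm+sg*.015*ym+.002*zm for sg in (1,-1)]
    print(ad,(proj("wrist",P,p)-[250,140])*[6.5,6])
```

```text
32 [[265.2239 376.2165]
 [271.1407 625.9928]
 [351.1737 237.3395]
 [356.1363 678.219 ]
 [448.0035 344.6709]
 [447.4686 580.625 ]]
32.5 [[243.9913 376.0366]
 [250.6594 625.7408]
 [332.0098 237.3346]
 [338.1496 678.2215]
 [429.1318 344.8608]
 [429.2267 580.9036]]
35 [[138.5669 374.4569]
 [148.9449 623.5049]
 [236.4575 236.8605]
 [248.4535 677.3146]
 [334.5841 345.2394]
 [337.8381 581.4749]]
```

View pics/w5c.png

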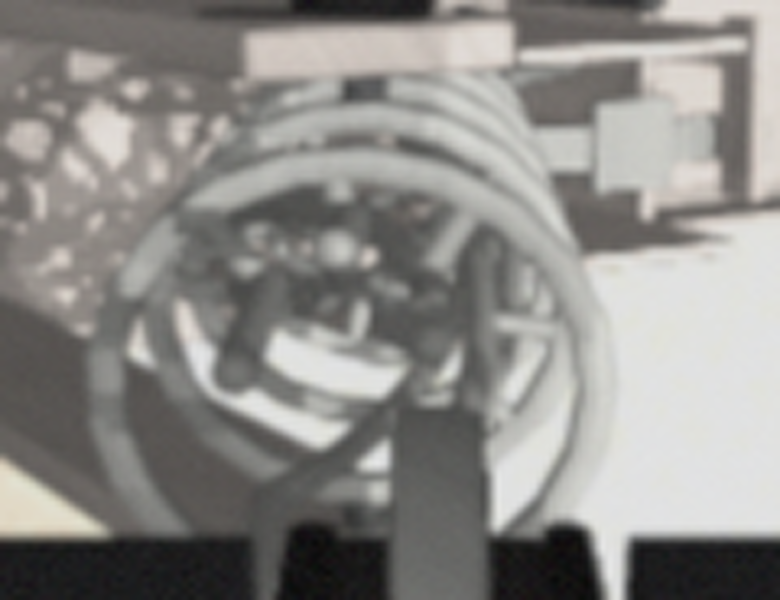

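Request:
{"fn": "step_arm", "kwargs": {"increments": [1.5,0,0.07,0,0,0,1.35,0,0,0,0,0,0,-0.9,0,0,0,0,0,0,0,0,0,0]}}

```text
time: 8.78
position: [0.565, 0.035, 0.3255]
tool_rot: [1.899, -0.522, -1.887]
ft_force: [-0.2, 0.5, -0.5]
grip_width: 0.091
```

```bash
cat >> h.py <<'E'
def mf(a=32.5):
    s=ctrl.get_state(); R=Rot.from_rotvec(s['tool_rot']).as_matrix()
    o,xm,ym,zm=mouth(np.radians(a)); d=s['position']-o; f=s['ft_force']
    print("t",s['time'],"mouth frame mm",np.array([d@xm,d@ym,d@zm])*1e3,"F",np.array([f@xm,f@ym,f@zm]),"tilt",np.degrees(np.arctan2(R[:,1]@CZ,R[:,1]@CX)),"yaw",R[:,1]@CY, R[:,0]@CY,"w",s['grip_width']*87,"T",s['torque'],"q",s['joint_positions'])
    return s
E
python3 -c "
from h import *
mf()"
```

```text
t 8.775 mouth frame mm [-1.4508 -0.3608 25.7282] F [-0.6806 -0.2304 -0.1181] tilt 32.27928308116308 yaw 0.004326133283586964 0.0012473684719136427 w 7.942278747807331 T [0.7547 0.0063 0.0535] q [ 0.1848  0.2908 -0.7664  1.475   0.6804  1.7567 -2.1093]
```

Request:
{"fn": "step_arm", "kwargs": {"increments": [0,-0.1,0,0,0,0,0,0,0,0,0,0]}}

```text
time: 9.02
position: [0.5654, 0.0352, 0.326]
tool_rot: [1.901, -0.524, -1.886]
ft_force: [0.5, 0.1, -0.7]
grip_width: 0.091
```

```bash
python3 -c "
from h import *
mf()"
```

```text
t 9.025 mouth frame mm [-1.3923  0.0474 26.2844] F [-0.4714  0.4802 -0.5784] tilt 32.29388416244323 yaw 0.0024341480381987793 0.0021632463259340195 w 7.904005760185051 T [ 0.6674  0.0243 -0.0224] q [ 0.1838  0.291  -0.766   1.4738  0.6811  1.7571 -2.111 ]
```

Request:
{"fn": "step_arm", "kwargs": {"increments": [0,-0.1,0,0,0,0,0,-0.1,0,0,0,0]}}

```text
time: 9.28
position: [0.5653, 0.0366, 0.3248]
tool_rot: [1.9, -0.525, -1.886]
ft_force: [-0.6, 0.2, -1.0]
grip_width: 0.087
```

```bash
python3 -c "
from h import *
mf()"
```

```text
t 9.275 mouth frame mm [-3.1944 -0.0469 25.9646] F [-0.6791 -0.6021 -0.7487] tilt 32.30744949606096 yaw 0.00209715823779782 0.0016666739372457528 w 7.530499109586417 T [0.692  0.086  0.0026] q [ 0.1813  0.293  -0.7663  1.4743  0.6815  1.7573 -2.115 ]
```

Request:
{"fn": "step_arm", "kwargs": {"increments": [0,-0.1,0,0,0,0,0,-0.1,0,0,0,0]}}

```text
time: 9.52
position: [0.5652, 0.0373, 0.3242]
tool_rot: [1.899, -0.528, -1.885]
ft_force: [-0.4, -2.1, 1.4]
grip_width: 0.09
```

```bash
python3 -c "
from h import *
mf()"
```

```text
t 9.525 mouth frame mm [-4.1329 -0.0669 25.8025] F [ 2.5517 -0.4764  0.0664] tilt 32.417161861669896 yaw 0.000929505091670641 0.0012102365151423948 w 7.837673061206888 T [-0.1274  0.0491 -0.0842] q [ 0.1788  0.295  -0.7664  1.4744  0.6834  1.7587 -2.1191]
```

Request:
{"fn": "step_arm", "kwargs": {"increments": [0,0.2,0,0,0,0,0.4,0,0,0,0,0,0.4,0,0,0,0,0]}}

```text
time: 9.9
position: [0.5653, 0.0324, 0.3175]
tool_rot: [1.9, -0.524, -1.886]
ft_force: [0.2, 0.4, -0.4]
grip_width: 0.093
```

```bash
python3 -c "
from h import *
mf()"
```

```text
t 9.9 mouth frame mm [-3.5778 -0.1467 17.5239] F [-0.5638  0.2156 -0.1442] tilt 32.28360666151041 yaw 0.002763328636973452 0.0014445405659968943 w 8.088628813376339 T [ 0.7054 -0.0291 -0.0227] q [ 0.1892  0.2915 -0.7643  1.49    0.6807  1.7412 -2.1152]
```

Request:
{"fn": "step_arm", "kwargs": {"increments": [0.35,0.04,0,0,0,0,0,0,0,0,0,0]}}

```text
time: 10.15
position: [0.5652, 0.0297, 0.3148]
tool_rot: [1.899, -0.525, -1.887]
ft_force: [0.3, 0.3, 0.7]
grip_width: 0.092
```

```bash
python3 -c "
from h import *
mf()
im=ctrl.get_image('wrist')[:,:,::-1]; cv2.imwrite('pics/w6c.png',cv2.resize(im[140:260,240:380],None,fx=5.5,fy=5,interpolation=cv2.INTER_CUBIC))
im=ctrl.get_image('scene'); cv2.imwrite('pics/s6.png',cv2.resize(im[110:240,220:360,::-1],None,fx=5,fy=4.5,interpolation=cv2.INTER_CUBIC))
"
```

```text
t 10.15 mouth frame mm [-2.7608 -0.2559 13.822 ] F [0.1197 0.2742 0.7818] tilt 32.32425356432206 yaw 0.0023043578444861255 0.0006926533659303056 w 8.007917027969738 T [0.7376 0.0468 0.0097] q [ 0.1931  0.2906 -0.7629  1.4963  0.6808  1.7352 -2.1147]
```

View pics/w6c.png

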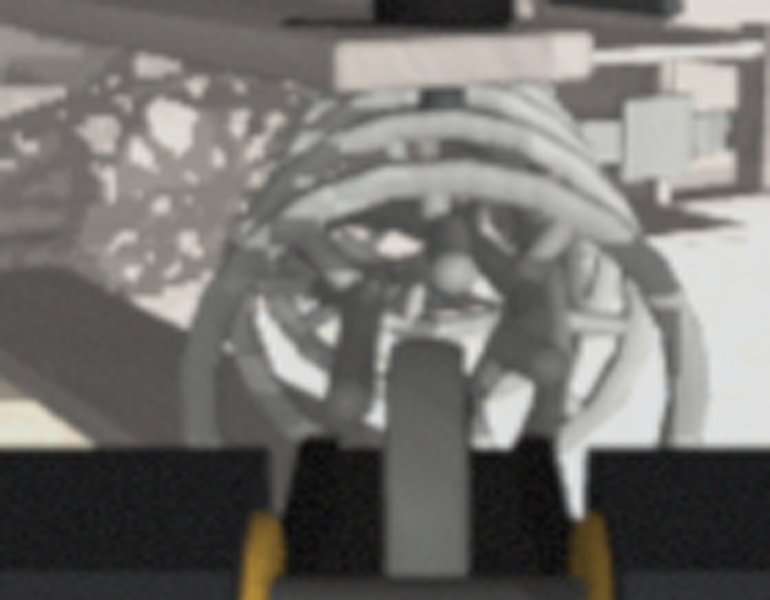

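View pics/s6.png

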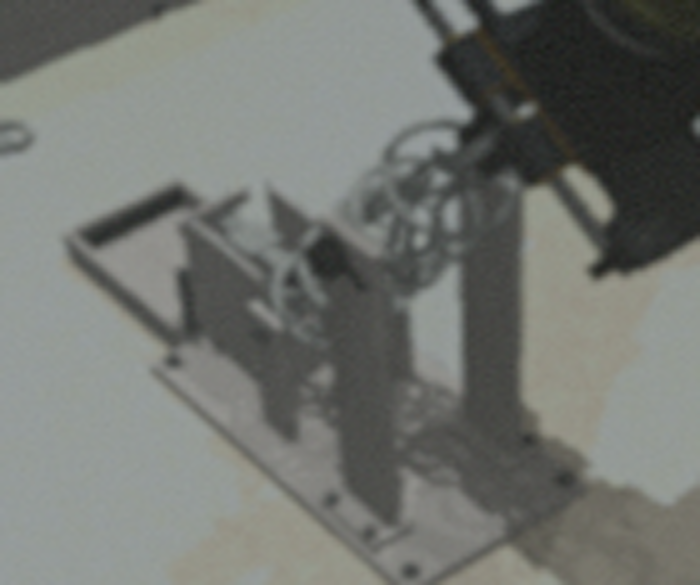

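Request:
{"fn": "step_arm", "kwargs": {"increments": [0,0,0,0,0,0,0,0,0,0,0,0,0,0,0,0,0,0,0,0,0,0,0,0], "fingers": 20}}

```text
time: 10.75
position: [0.5654, 0.0301, 0.3152]
tool_rot: [1.9, -0.524, -1.886]
ft_force: [0.8, -0.7, 0.4]
grip_width: 0.196
```

```bash
python3 -c "
from h import *
mf()
im=ctrl.get_image('wrist')[:,:,::-1]; cv2.imwrite('pics/w7c.png',cv2.resize(im[140:260,240:380],None,fx=5.5,fy=5,interpolation=cv2.INTER_CUBIC))
im=ctrl.get_image('scene'); cv2.imwrite('pics/s7.png',cv2.resize(im[110:240,220:360,::-1],None,fx=5,fy=4.5,interpolation=cv2.INTER_CUBIC))
for n in ['scene','wrist']:
  r=ctrl.spot_point(n,'washer'); print(n,[(round(q['score'],2),toworld(n,q['xyz'])) for q in r[:3]])
"
```

```text
t 10.75 mouth frame mm [-2.8538 -0.0455 14.4146] F [ 0.8001  0.7706 -0.0394] tilt 32.31129624310403 yaw 0.002306516932937959 0.0016152932486908596 w 17.06016829565042 T [0.6739 0.02   0.0131] q [ 0.1927  0.2905 -0.7632  1.4955  0.681   1.7353 -2.1146]
scene []
wrist [(0.42, array([ 0.5726, -0.0929,  0.121 ]))]
```

View pics/w7c.png

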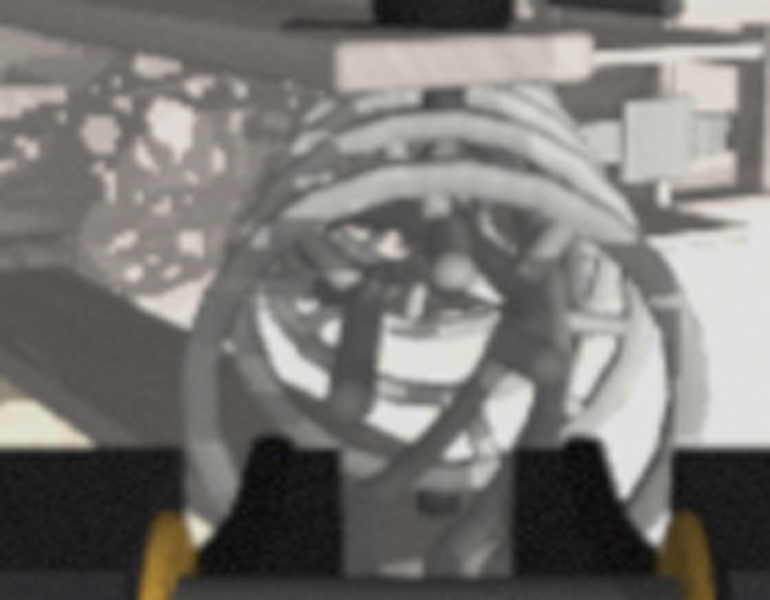

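View pics/s7.png

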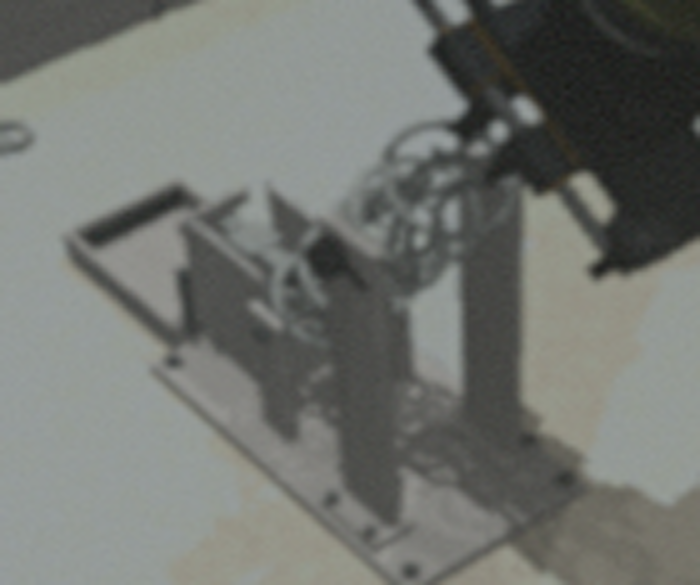

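Request:
{"fn": "step_arm", "kwargs": {"increments": [-3,0,0,0,0,0,-5,0,0,0,0,0,-5,0,0,0,0,0,0,0,0,0,0,0]}}

```text
time: 11.45
position: [0.5638, 0.1028, 0.4279]
tool_rot: [1.907, -0.518, -1.882]
ft_force: [0.1, -0.7, -0.0]
grip_width: 0.197
```

```bash
python3 -c "
from h import *
import pickle
s=mf()
im=ctrl.get_image('wrist')[:,:,::-1]; cv2.imwrite('pics/w8.png',im)
im=ctrl.get_image('top')[:,:,::-1]; cv2.imwrite('pics/t8.png',cv2.resize(im[165:240,330:480],None,fx=5,fy=5,interpolation=cv2.INTER_CUBIC))
for n in ['scene','top','wrist']:
  r=ctrl.spot_point(n,'washer'); print(n,[(round(q['score'],2),toworld(n,q['xyz'])) for q in r[:3]])
p,_=pickle.load(open('pics/w1.pkl','rb')); h=ray_z('wrist',(521.2,157.4),.106,p); print(h,(h-CO)@CX,(h-CO)@CY)
R1=np.array([[0,1,0],[0,0,-1],[-1,0,0.]]); print(np.linalg.det(R1))
R2=plan(np.array([.565,-.06,.43]),R1,10,s)
"
```

```text
t 11.45 mouth frame mm [ -3.7075  -0.0177 148.5274] F [ 0.5484  0.0698 -0.3715] tilt 32.0920656147476 yaw 0.003320760063234319 0.0073524089921042715 w 17.149639540513935 T [0.6931 0.0454 0.0005] q [ 0.0368  0.3478 -0.7919  1.214   0.7246  1.9963 -2.1118]
scene []
top [(0.6, array([ 0.567 , -0.2003,  0.112 ])), (0.53, array([ 0.5694, -0.174 ,  0.043 ]))]
wrist []
[ 0.5697 -0.178   0.106 ] 0.20646344913219125 -0.0004901023163740306
1.0
[[ 0.847  1.391  0.036 -0.15   0.043 -0.045]
 [ 0.778  1.403  0.28  -0.15   0.043 -0.045]
 [ 0.698  1.376  0.521 -0.15   0.043 -0.045]
 [ 0.611  1.31   0.75  -0.15   0.043 -0.045]
 [ 0.518  1.207  0.964 -0.15   0.043 -0.045]
 [ 0.422  1.069  1.155 -0.15   0.043 -0.045]
 [ 0.324  0.9    1.318 -0.15   0.043 -0.045]
 [ 0.229  0.704  1.451 -0.15   0.043 -0.045]
 [ 0.138  0.487  1.548 -0.15   0.043 -0.045]
 [ 0.054  0.254  1.608 -0.15   0.043 -0.045]]
```

View pics/t8.png

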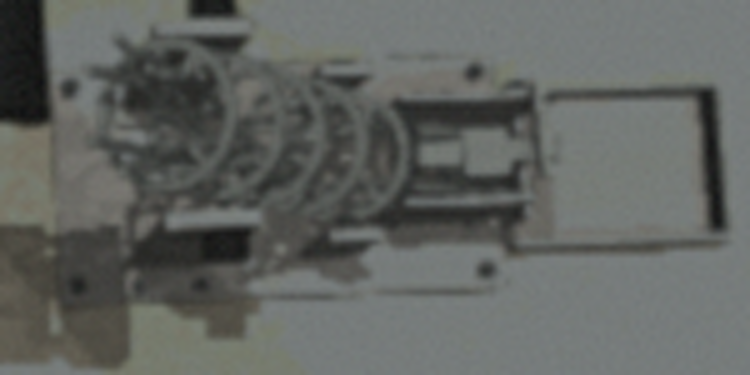

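View pics/w8.png

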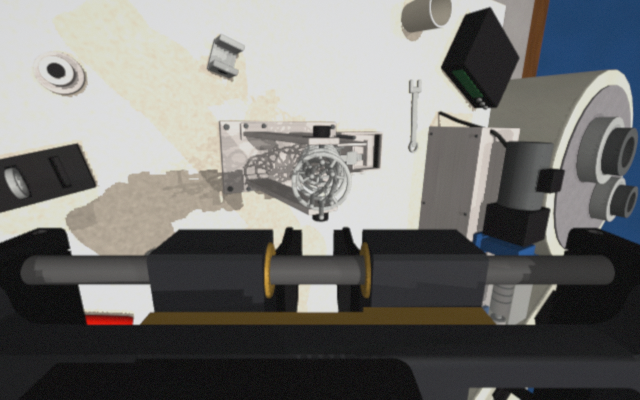

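Request:
{"fn": "step_arm", "kwargs": {"increments": [0.85,1.4,0,-0.15,0.043,-0.045,0.78,1.4,0.28,-0.15,0.043,-0.045,0.7,1.4,0.5,-0.15,0.043,-0.045,0.6,1.3,0.75,-0.15,0.043,-0.045,0.5,1.2,1,-0.15,0.043,-0.045,0.4,1.1,1.15,-0.15,0.043,-0.045,0.3,0.9,1.3,-0.15,0.043,-0.045,0.2,0.7,1.45,-0.15,0.043,-0.045,0.15,0.5,1.55,-0.15,0.043,-0.045,0.05,0.25,1.6,-0.15,0.043,-0.045], "fingers": 0}}

```text
time: 12.95
position: [0.5641, -0.0653, 0.4279]
tool_rot: [1.206, 1.215, -1.215]
ft_force: [0.6, 0.3, -0.0]
grip_width: 0.008
```

```bash
python3 -c "
from h import *
s=ctrl.get_state(); R=Rot.from_rotvec(s['tool_rot']).as_matrix();print(s['time'],s['position'],R,s['joint_positions'],s['ft_force'],s['grip_width'])
cy=CY;cx=CX;R1=np.c_[[0,0,-1],cy,cx]
print(np.linalg.det(R1)); plan(np.array([.569,-.165,.30]),R1,4,s)
"
```

```text
12.95 [ 0.5641 -0.0653  0.4279] [[-0.0076  1.     -0.    ]
 [ 0.0002 -0.     -1.    ]
 [-1.     -0.0076 -0.0002]] [ 0.7141  0.2044 -0.7892  1.2465  0.1463  1.7558 -0.0385] [ 0.5635  0.3302 -0.0048] 0.007559986651560937
0.9999063400000001
[[ 3.197  0.147  2.493 -0.006 -0.     0.002]
 [ 3.197  0.127  2.494 -0.006 -0.     0.002]
 [ 3.198  0.107  2.494 -0.006 -0.     0.002]
 [ 3.198  0.087  2.495 -0.006 -0.     0.002]]
```

Request:
{"fn": "step_arm", "kwargs": {"increments": [3.2,0.15,2.5,-0.006,0,0.002,3.2,0.13,2.5,-0.006,0,0.002,3.2,0.1,2.5,-0.006,0,0.002,3.2,0.09,2.5,-0.006,0,0.002,0,0,0,0,0,0]}}

```text
time: 13.58
position: [0.5672, -0.1668, 0.2969]
tool_rot: [1.196, 1.22, -1.2]
ft_force: [-0.2, -0.9, -0.4]
grip_width: 0.0
```

```bash
python3 -c "
from h import *
import pickle
s=ctrl.get_state(); R=Rot.from_rotvec(s['tool_rot']).as_matrix();print(s['time'],s['position'],R,s['joint_positions'],s['ft_force'],s['grip_width'])
p=ctrl.camera_params('wrist')
im=ctrl.get_image('wrist')[:,:,::-1]; cv2.imwrite('pics/w9.png',im); pickle.dump((p,s),open('pics/w9.pkl','wb'))
for k in ['hook_pad','keeper','washer','outlet','tray']:
  r=ctrl.spot_point('wrist',k); print(k,[(round(q['score'],2),toworld('wrist',q['xyz'],p)) for q in r[:3]])
for k in ['washer','hook_pad']:
  r=ctrl.spot_point('scene',k); print(k,[(round(q['score'],2),toworld('scene',q['xyz'])) for q in r[:3]])
"
```

```text
13.575 [ 0.5672 -0.1668  0.2969] [[-0.0042  0.9999  0.0155]
 [ 0.0008  0.0155 -0.9999]
 [-1.     -0.0041 -0.0008]] [ 0.8467  0.2407 -0.7273  1.4616  0.1593  1.5038  0.138 ] [-0.2367 -0.9279 -0.4036] 0.0003731014217526357
hook_pad [(0.79, array([ 0.5691, -0.1738,  0.1073]))]
keeper [(0.79, array([ 0.5715, -0.1999,  0.1133]))]
washer [(0.6, array([ 0.5757, -0.178 ,  0.0405]))]
outlet [(0.66, array([ 0.5673, -0.1835,  0.0455]))]
tray [(0.84, array([ 0.5705, -0.2772,  0.0024]))]
washer []
hook_pad [(0.46, array([ 0.5708, -0.1778,  0.1057]))]
```

View pics/w9.png

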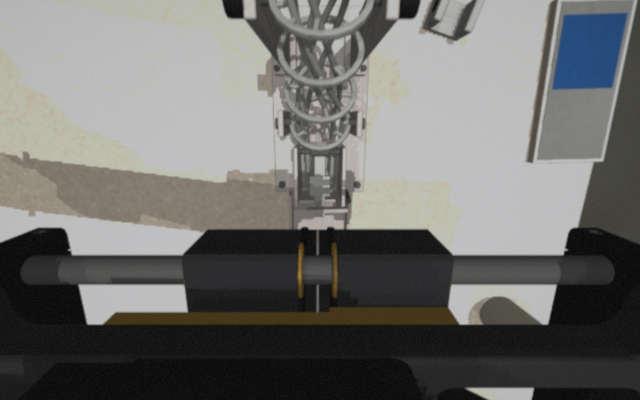

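```bash
python3 -c "
from h import *
import pickle
im=cv2.imread('pics/w9.png'); cv2.imwrite('pics/w9c.png',cv2.resize(im[120:240,255:385],None,fx=6,fy=5,interpolation=cv2.INTER_CUBIC))
p,s=pickle.load(open('pics/w9.pkl','rb'))
P=[ch(.205+dx,dy,.106) for dx in(-.012,.012) for dy in (-.012,.012)]+[ch(.227,0,.116)]+[ch(.235,y,.012) for y in (-.065,.065)]
print((proj('wrist',P,p)-[255,120])*[6,5])
"
```

```text
[[328.4484 282.3014]
 [453.0312 281.8232]
 [329.8608 382.8302]
 [452.3422 382.3925]
 [391.5353 435.4171]
 [126.4217 363.4312]
 [652.2754 361.5242]]
```

View pics/w9c.png

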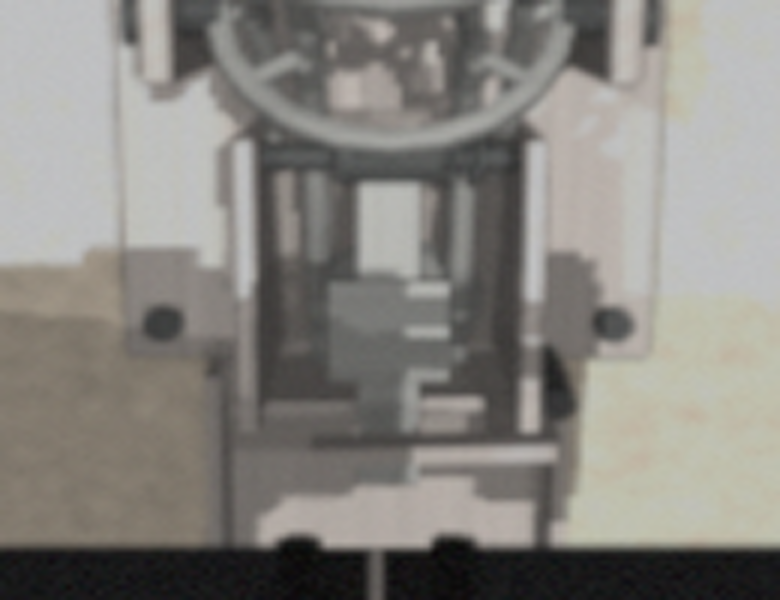

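Request:
{"fn": "step_arm", "kwargs": {"increments": [4.5,0.1,0.4,0,0,0,4.5,0.1,0.4,0,0,0,4.5,0.08,0.07,0,0,0,3.2,0,0,0,0,0,0,0,0,0,0,0]}}

```text
time: 14.6
position: [0.5717, -0.1714, 0.1315]
tool_rot: [1.193, 1.222, -1.193]
ft_force: [0.3, 0.5, 0.9]
grip_width: 0.006
```

```bash
python3 -c "
from h import *
s=ctrl.get_state(); R=Rot.from_rotvec(s['tool_rot']).as_matrix();print(s['time'],s['position'],R,s['ft_force'],s['torque']); d=s['position']-CO; print(d@CX,d@CY)
im=ctrl.get_image('top')[:,:,::-1]; cv2.imwrite('pics/t10.png',cv2.resize(im[165:240,330:480],None,fx=5,fy=5,interpolation=cv2.INTER_CUBIC))
im=ctrl.get_image('scene')[:,:,::-1]; cv2.imwrite('pics/s10.png',cv2.resize(im[110:240,210:360],None,fx=5,fy=4.5,interpolation=cv2.INTER_CUBIC))
"
```

```text
14.6 [ 0.5717 -0.1714  0.1315] [[-0.0016  0.9998  0.0222]
 [ 0.0015  0.0222 -0.9998]
 [-1.     -0.0016 -0.0015]] [0.2528 0.5337 0.9149] [ 0.0001 -0.079  -0.0194]
0.19983386594511618 0.0017504574292873287
```

View pics/s10.png

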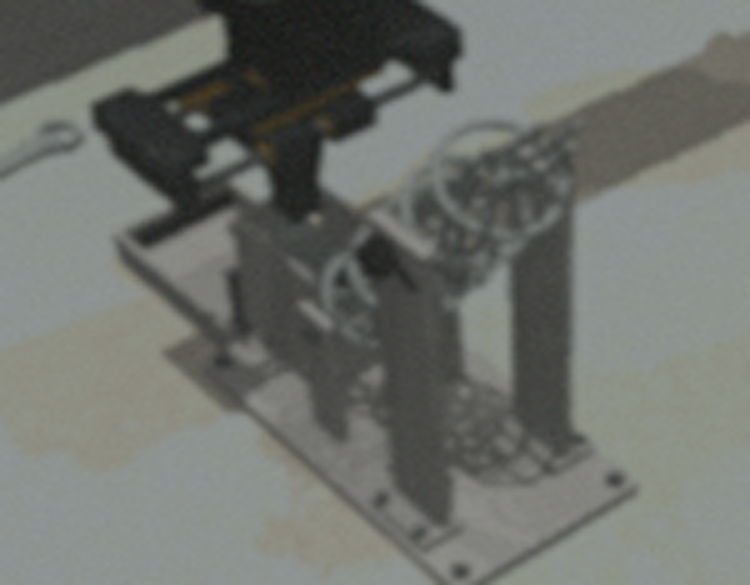

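Request:
{"fn": "step_arm", "kwargs": {"increments": [0,-0.17,0.4,0,0,0,1.2,0,0,0,0,0,0.8,0,0,0,0,0,0,0,0,0,0,0]}}

```text
time: 15.2
position: [0.5711, -0.1759, 0.1125]
tool_rot: [1.194, 1.219, -1.192]
ft_force: [-0.2, 0.6, -0.1]
grip_width: 0.006
```

```bash
cat >> h.py <<'E'
def hp():
    s=ctrl.get_state(); d=s['position']-CO; print(s['time'],"chute mm",d@CX*1e3,d@CY*1e3,d[2]*1e3,"F",s['ft_force'],"T",s['torque'])
E
python3 -c "
from h import *
hp()"
```

```text
15.2 chute mm 204.36472461170735 0.9809298867965264 112.50825209108935 F [-0.2257  0.5515 -0.1009] T [ 0.0057 -0.1391 -0.0214]
```

Free above the pad. Pressing straight down in small steps.

Request:
{"fn": "step_arm", "kwargs": {"increments": [0.3,0,0,0,0,0,0.3,0,0,0,0,0,0.2,0,0,0,0,0,0.2,0,0,0,0,0]}}

```text
time: 15.7
position: [0.572, -0.1762, 0.1043]
tool_rot: [1.194, 1.216, -1.192]
ft_force: [-1.3, -0.0, 6.6]
grip_width: 0.001
```

```bash
python3 -c "
from h import *
hp()"
```

```text
15.7 chute mm 204.7259571307925 1.9335026183925226 104.32090987986655 F [-1.3161 -0.0396  6.6128] T [ 0.0697  0.455  -0.0212]
```

Request:
{"fn": "step_arm", "kwargs": {"increments": [0.1,0,0,0,0,0,0.1,0,0,0,0,0,0.1,0,0,0,0,0,0,0,0,0,0,0]}}

```text
time: 16.2
position: [0.5721, -0.1763, 0.1021]
tool_rot: [1.194, 1.216, -1.192]
ft_force: [-4.2, -0.0, 9.3]
grip_width: 0.006
```

```bash
python3 -c "
from h import *
hp()"
```

```text
16.2 chute mm 204.803996700311 2.01966290204694 102.08272923248443 F [-4.1991 -0.0437  9.2876] T [0.1043 0.7176 0.0415]
```

Request:
{"fn": "step_arm", "kwargs": {"increments": [0,-0.2,0,0,0,0,0.1,0,0,0,0,0,0,0,0,0,0,0]}}

```text
time: 16.58
position: [0.572, -0.1763, 0.1019]
tool_rot: [1.196, 1.213, -1.189]
ft_force: [-0.0, 0.3, 9.6]
grip_width: 0.002
```

```bash
python3 -c "
from h import *
hp()
im=ctrl.get_image('top')[:,:,::-1]; cv2.imwrite('pics/t11.png',cv2.resize(im[165:240,330:480],None,fx=5,fy=5,interpolation=cv2.INTER_CUBIC))
im=ctrl.get_image('scene')[:,:,::-1]; cv2.imwrite('pics/s11.png',cv2.resize(im[110:240,210:360],None,fx=5,fy=4.5,interpolation=cv2.INTER_CUBIC))
im=ctrl.get_image('wrist')[:,:,::-1];cv2.imwrite('pics/w11.png',cv2.resize(im[100:260,220:420],None,fx=4,fy=3.5,interpolation=cv2.INTER_CUBIC))
"
```

```text
16.575 chute mm 204.79350309197247 1.891266158667016 101.92949722317907 F [-0.0477  0.3264  9.5984] T [ 0.1186 -0.0514 -0.0106]
```

View pics/s11.png

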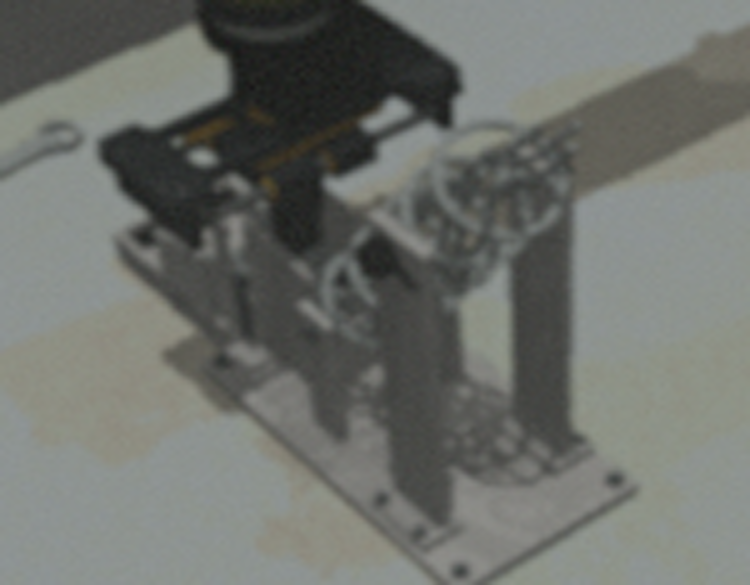

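View pics/w11.png

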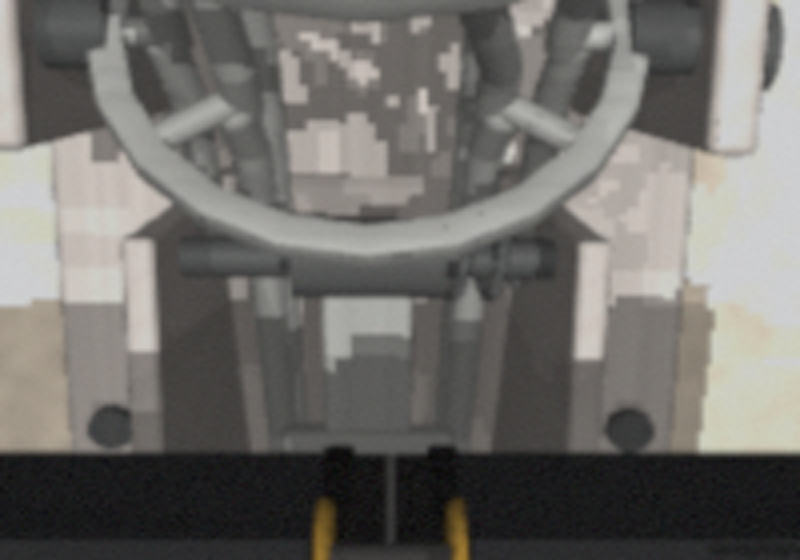

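View pics/t11.png

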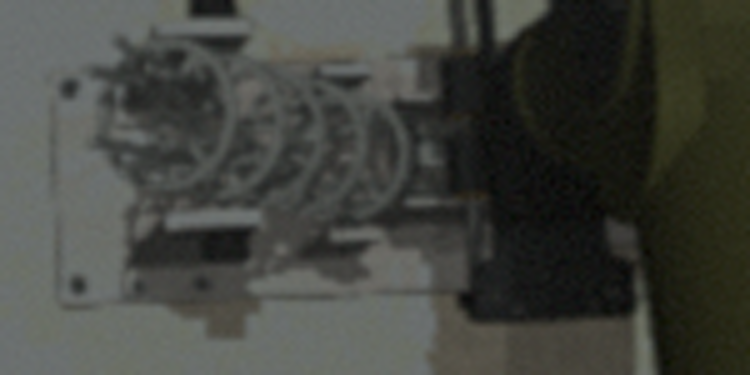

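Request:
{"fn": "step_arm", "kwargs": {"increments": [-0.8,0,0,0,0,0,-2,0,0,0,0,0,-4,0,0,0,0,0,-5,0,0,0,0,0,-5,0,0,0,0,0,-5,0,0,0,0,0]}}

```text
time: 17.48
position: [0.5688, -0.1759, 0.32]
tool_rot: [1.194, 1.217, -1.191]
ft_force: [0.5, 0.7, 0.4]
grip_width: 0.004
```

Request:
{"fn": "step_arm", "kwargs": {"increments": [-3,-4,-4,0,0,0,0,-4,-4,0,0,0,0,-4,-4,0,0,0,0,0,0,0,0,0]}}

```text
time: 17.98
position: [0.4458, -0.056, 0.3482]
tool_rot: [1.188, 1.214, -1.19]
ft_force: [0.3, -0.6, -0.3]
grip_width: 0.006
```

```bash
python3 -c "
from h import *
hp()
im=ctrl.get_image('top')[:,:,::-1]; cv2.imwrite('pics/t12.png',im);cv2.imwrite('pics/t12c.png',cv2.resize(im[150:250,380:490],None,fx=7,fy=6,interpolation=cv2.INTER_CUBIC))
im=ctrl.get_image('scene')[:,:,::-1]; cv2.imwrite('pics/s12f.png',im);cv2.imwrite('pics/s12.png',cv2.resize(im[110:240,210:360],None,fx=5,fy=4.5,interpolation=cv2.INTER_CUBIC))
for n in ['scene','top']:
  r=ctrl.spot_point(n,'washer'); print(n,[(round(q['score'],2),toworld(n,q['xyz'])) for q in r[:3]])
"
```

```text
17.975 chute mm 81.7226474168771 -121.57600757541577 348.17500361735125 F [ 0.2719 -0.5847 -0.2647] T [-0.0397 -0.1098  0.0172]
scene []
top [(0.5, array([ 0.5717, -0.2623,  0.0083]))]
```

View pics/s12.png

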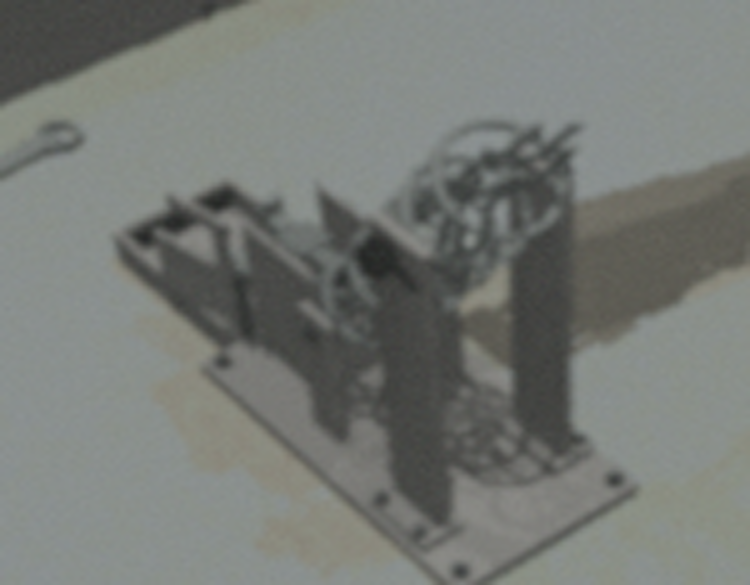

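View pics/t12c.png

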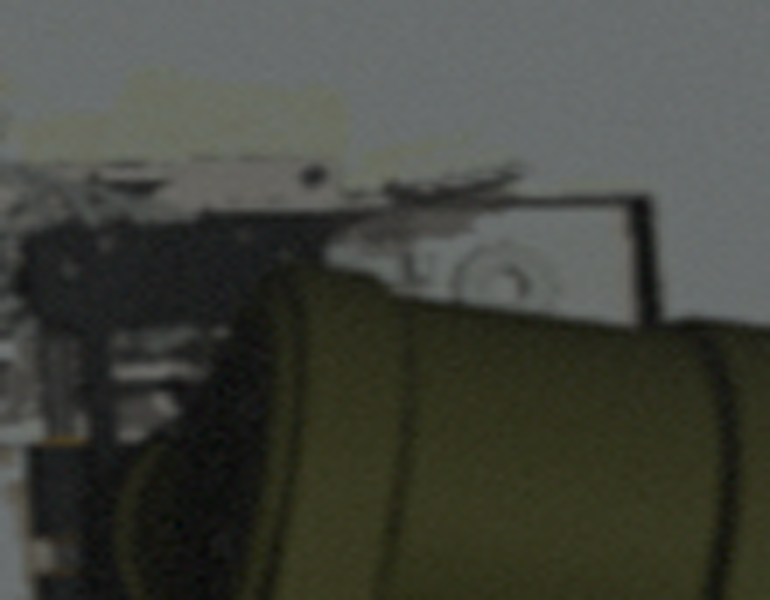

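Request:
{"fn": "step_arm", "kwargs": {"increments": [0,2.5,5.4,0,0,0,0,2.5,5.4,0,0,0,0.5,2.5,5.4,0,0,0,2,2.5,5.4,0,0,0,2,2.5,5.4,0,0,0,0,0,0,0,0,0]}}

```text
time: 18.92
position: [0.5768, -0.3334, 0.2936]
tool_rot: [1.202, 1.224, -1.201]
ft_force: [-0.9, 0.1, 0.1]
grip_width: 0.009
```

```bash
python3 -c "
from h import *
hp()
p=ctrl.camera_params('wrist')
im=ctrl.get_image('wrist')[:,:,::-1]; cv2.imwrite('pics/w13.png',im)
for k in ['washer','tray','hub','yoke','bearing']:
  r=ctrl.spot_point('wrist',k); print(k,[(round(q['score'],2),toworld('wrist',q['xyz'],p)) for q in r[:3]])
im=ctrl.get_image('top')[:,:,::-1]; cv2.imwrite('pics/t13.png',im)
"
```

```text
18.925 chute mm 361.9577772159905 3.1110133438297485 293.6340123006735 F [-0.8702  0.1309  0.0829] T [ 0.0195 -0.1042  0.0147]
washer [(0.73, array([ 0.5747, -0.2631,  0.0047]))]
tray [(0.92, array([ 0.5673, -0.2789,  0.002 ]))]
hub [(0.49, array([ 0.6093, -0.2291,  0.1129]))]
yoke []
bearing []
```

View pics/w13.png

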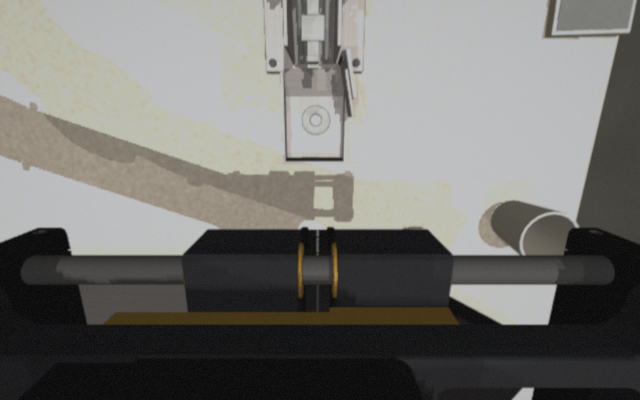

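View pics/t13.png

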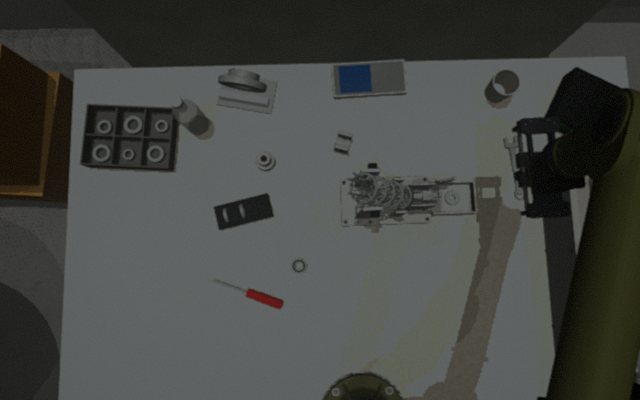

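```bash
python3 -c "
from h import *
im=cv2.imread('pics/w13.png'); cv2.imwrite('pics/w13c.png',cv2.resize(im[55:170,260:370],None,fx=6.5,fy=5.2,interpolation=cv2.INTER_CUBIC))
"
```

```text
(no output)
```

View pics/w13c.png

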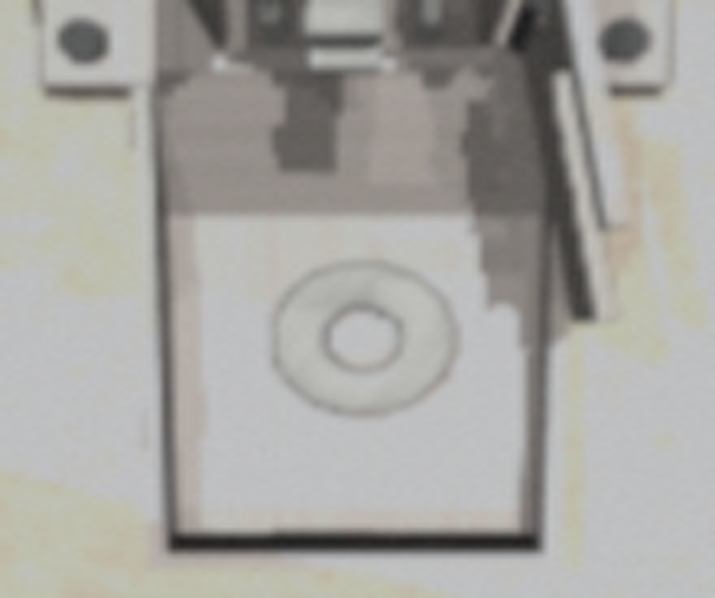

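The washer lies flat in the tray with its plain face up at about (315,120) in the wrist view, and the door is wide open. In the top view the hub (265,160), yoke (343,143), bearing (299,266) and the two remaining discs are where they started. The robot is clear of everything.

```bash
python3 -c "
from h import *
ctrl.close_job(); print(ctrl.get_state()['time'])
"
```

```text
the job is handed in; nothing more can be done
the job is handed in; nothing more can be done
```

The washer is out of the chute, lying flat in the tray with its grooved face down, and I handed the job in at about 19 s of the 51 s allowed.

- **Rack:** I gripped the washer in its end slot, where its grooved face looked towards −y, and lifted it out.
- **Chute:** The cameras put the cage at about 32.5° from vertical. I laid the washer on the lead-in rods with the grooves uppermost. Contact was about 3 N, well under the 20 N limit. I then backed off, slid it into the mouth and let go.
- **Hook:** Closed fingertips pressed the hook pad straight down, peaking at about 10 N. A sideways force of about 4 N built up during the press, which I relieved by shifting the tool 2 mm. The door sprang open and the washer slid out.

**Last checks**
- The wrist picture shows the washer flat, with no grooves visible on the upper face and the door wide open. The detectors put its centre 5 to 8 mm above the table, against 8 mm expected.
- The spacer ring and blank disc are still in the rack. The hub, bearing and yoke are at the same pixels as in the first top picture.
- The arm was touching nothing when I handed in.

**Checks that disagreed**
- The rods were about 2 mm lower along the mouth's x than the camera fit predicted, which was settled by feel.
- With the washer behind the shut door, the scene camera's detector did not find it. The wrist camera's did, about 8 mm off the detected outlet point. In the top view the outlet was only the second choice.

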